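Fetch the charcoal block from between the jars and set a ring on it for soldering

ROBOT

A 6-joint arm with a two-finger parallel gripper is mounted at the origin on a cart in front of the work surface, level with it; the furniture and walls round the work are solid. World frame = base frame: x ahead of the robot, y to its left, z up, the work surface at z = 0. Lengths are in m, angles in degrees, forces in N, time in s.
With the tool pointing down it reaches from about 0.35 to 0.875 m from the base axis. Payload 4.2 kg.
Tool frame: the origin (TCP) lies midway between the tips of the shut fingers; the grasp point (between the pads) lies 19 mm behind it (arm.tcp_to_grasp is the distance from the TCP to the grasp point, in m); z points along the fingers, y is the line along which they close (so a half turn about z gives the same grasp; the last joint's range is limited). The gripper opens to 87 mm and grips with 3 to 60 N. Pads are 19 mm wide; open, the fingers measure 117 mm over their backs; the gripper's body (75 mm by 190 mm) begins 51 mm behind the grasp point.
Start: joints at [-53.365, 22.042, 0.453, 0, -68.411, -14.817], TCP at [0.232, -0.58, 0.223] pointing down, gripper open.
Joint ranges: [-179.83, 179.83], [-69.29, 118.12], [-61.27, 80.66], [-181.25, 117.63], [-171.15, -9.14], [-177.46, 177.46]. Speed limits (degrees/s): [159.86, 159.86, 180, 180, 180, 180].

INTERFACE

Orientations are given as a 3x3 rotation matrix whose columns are the frame's x, y, z axes.
In Python, from plant import arm gives the robot as it stands.
- The arm moves only by the shell command python3 -m creep 'ROWS' [FORCE]. ROWS is JSON, a list of rows, each a list of 3 entries, a list of its own where there are three numbers: the shift along the world's x, y, z normalised to -1 to 1, where 1 is 200 mm, then the turn, a rotation vector about the world's x, y, z normalised to -1 to 1, where 1 is 120 degrees, then the opening, from 0 (shut) to 1 (fully open). A call has 1 to 20 rows; each row is the pose to reach, as a shift and turn from the pose commanded when the call began; what a row does not reach only later rows make up. A row lasts 1/12 s, in which the tool goes at most 41.7 mm and 7.16 degrees, less where a joint would pass 70% of its speed; a pose out of reach is approached as far as the arm can. A call with a number of a shift or a turn outside -1 to 1 is refused whole. A call with a gripper value outside its range is refused whole. The fingers move at their own pace and stop on an object; FORCE is the grip in N (left out, the last holds). Time passes only in rows, so rows that repeat a pose let the fingers close. It gives the time, the measured TCP pose, the force, the opening and the grip force at its end, in the units of the state.
- arm.state(): the state, without advancing time (a new reading comes with each control period).
- arm.capture(name): name is "side" or "top" or "wrist"; returns a dict with "img" (420x560x3 uint8, red, green, blue), "depth" (420x560 float32, m along the optical axis (not along the pixel's ray), 0 where there is no reading), "K" (3x3 intrinsics, pixels), "origin" and "attitude" of the camera in the world; the wrist camera has in their place "hand_eye" (4x4, takes a point from camera to tool coordinates, whose origin is the TCP and whose axes are the flange's). Camera axes: x right, y up, looking along -z (the intrinsics and any distortion apply to the point x, -y, -z); pixel columns grow to the right and rows downward; lengths in m; the calibration is good to about 2 mm. The wrist camera is an equidistant fisheye: a pixel r from the principal point sees the ray r / f radians off the axis. A picture is of the moment at which its call begins: read the wrist's pose just before it.
- arm.close_job(): hands the job in; it is judged then, once.
Trained networks look in a picture, given as the dict that the camera call returned (one of the last four; its "shot" number tells which), for a name from the list of things; names that differ only in an ending like _2 or _b are one class to them, and where a whole thing is asked for, a point or a joint stands for the part that bears it (a point fixed in the world has none). Each returns a list of dicts, best first, with "score" (0 to 1); they miss things now and then, are a little off and sometimes report something else, mostly with a low value. They report only what shows in the picture. A call takes as long as a camera call.
- arm.recognise(picture, name): "position" ([x, y, z] in m, in world coordinates, good to about 4 mm: the middle of the surface that is visible of it).
- arm.spot_point(picture, name): "position" ([x, y, z] in m, in world coordinates, good to about 4 mm: a listed point, or the origin of a listed thing).
The state is a dict: "clock": time; "joints": joint angles; "joint_velocities": joint speeds; "effort": joint torques, N m; "eef_pos": TCP position; "ee_rot": TCP orientation; "contact_force": force on the tool from outside, world axes, zero at the start; "torque": the same for the moment, N m; "opening": finger opening in m; "grasp_force": force on a finger pad.
Only numpy, scipy, OpenCV 4.12 (cv2) and the standard library are available. Lean on these libraries where they do the work, as an engineer would, in place of code of your own. Each camera call takes 0.05 s, during which the arm holds its last target. There are 200 camera calls.

TASK

I want to solder the copper ring that lies on the steel bench block, but the black charcoal block is hemmed in between the two jars in the wooden caddy. Stand both jars aside on the near black tray beside the caddy, lay the charcoal block down flat in the four steel corner clips of the soldering cradle, and lay the ring flat on the middle of the block. Finish with each jar back in the round well that fits it, and keep the jars upright all the time.

Things in the scene. Friction and masses are not known exactly. Their poses are not given: they have to be found in the camera images.
- pickle_jar: The larger screw jar, blue cap, 63 mm across, 74 mm high with its cap. Origin at the centre of its underside, z up. At the start it stands in the well of insert_wide.
- flux_jar: The smaller screw jar, white cap, 51 mm across, 56 mm high with its cap. Origin at the centre of its underside, z up. At the start it stands in the well of insert_narrow.
- charcoal_block: Black charcoal soldering block, 36 mm (its x) by 62 mm (its y) by 28 mm high. Origin at the centre of its underside, z up. At the start it lies in insert_slot between the two jars, about 11 mm from the larger and 17 mm from the smaller; its long y axis points along the x axis of insert_slot. It stands 18 mm out of its slot.
- ring_blank: Copper ring, 22 mm across outside, 8 mm high, lying flat on the 65 x 65 x 20 mm steel bench block, within 12 mm of its middle. Origin at the centre of its underside, z up.
- insert_wide: Fixed wooden insert at one end of the caddy (which end varies), 79 mm (x) by 76 mm (y) by 18 mm thick, with a round well 72 mm wide and 10 mm deep in its middle: the larger jar's place. Origin at the centre of its underside, 6 mm above the table; the well's floor is 8 mm above the origin. Same x axis direction as insert_slot.
- insert_narrow: The like insert at the other end of the caddy, same outer size, round well 60 mm wide and 10 mm deep: the smaller jar's place. Origin at the centre of its underside, floor of the well 8 mm above the origin.
- insert_slot: Middle insert, 79 mm (x) by 45 mm (y) by 18 mm thick, with a 66 (x) by 40 mm slot 10 mm deep for the charcoal block. Origin at the centre of its underside, 6 mm above the table. The fixed plywood caddy round the three inserts: their centres lie 60.5 mm apart in a row along y; long walls 8 mm thick at +-44 mm along x rise to 46 mm above the table, end walls at +-103 mm along y to 29 mm.
- black_tray: Fixed shallow black tray, 225 mm (x) by 125 mm (y), rim 13 mm high and 5 mm thick, floor 4 mm above the table: the place to stand the jars aside, left or right of the caddy (a like tray far back left, by a torch, is not meant). Origin at the centre of its underside.
- cradle: Fixed soldering cradle: pale tile 115 mm (x) by 90 mm (y) by 12 mm thick with four upright steel corner clips, 11 mm high plus a 4 mm outward lip, that leave 72 mm (x) by 46 mm (y) for the charcoal block. Clips at the corners only, the middle 45 mm of the long sides is open. Origin at the centre of its underside; the block rests 12 mm above it. On the other side of the caddy from the tray.

How it is judged:
By the outcome, as a careful person would: the job done as asked, in the order asked, and still so for the second after the job is handed in, with the robot touching nothing.
It also fails if it takes over 139 s, if anything falls off the work surface, if the arm or the gripper's body presses on something with over 40 N, if the wrist force passes 120 N, or if a joint passes its speed limit or range.

## Working session

There is one attempt and no reset: what is moved stays moved. The work goes in short steps, Python scripts to look and compute and a shell command to move; the robot and the scene stay as the last step left them, time stands still between calls to the robot, and variables do not carry over. Pictures are saved under pics/ and viewed, at most 14 in all, crops included, and the job is handed in when it is done.

```bash
ls; mkdir -p pics; cat > h.py <<'E'
import numpy as np,cv2
from plant import arm
def save(p,n): cv2.imwrite(f'pics/{n}.png',p['img'][:,:,::-1])
def cloud(p):
    d=p['depth'];K=p['K'];v,u=np.mgrid[:d.shape[0],:d.shape[1]]
    c=np.stack([(u-K[0,2])/K[0,0]*d,-(v-K[1,2])/K[1,1]*d,-d],-1)
    w=c@np.array(p['attitude']).T+p['origin']; w[d==0]=np.nan
    return w
E
python3 - <<'E'
from h import *
s=arm.state();print({k:np.round(v,3).tolist() for k,v in s.items()})
for c in('top','side'):
    p=arm.capture(c);save(p,c+'0');np.savez(f'{c}0.npz',w=cloud(p),img=p['img'])
    print(c,np.round(p['K'],1).tolist(),np.round(p['origin'],3),np.round(p['attitude'],2).tolist(),[k for k in p])
    for n in 'pickle_jar flux_jar charcoal_block ring_blank insert_wide insert_narrow insert_slot black_tray cradle'.split():
        for f in('recognise','spot_point'):
            print(n,f,[(np.round(r['position'],3).tolist(),round(r['score'],2)) for r in getattr(arm,f)(p,n)[:3]])
E
```

```text
pics
{'clock': 0.0, 'joints': [-53.365, 22.09, 0.38, -0.029, -68.411, -14.816], 'joint_velocities': [-0.1, -0.127, -0.035, -0.022, 0.058, -0.06], 'effort': [0.001, -39.066, 18.74, 4.22, 0.011, -0.0], 'eef_pos': [0.232, -0.58, 0.221], 'ee_rot': [[-0.928, -0.372, -0.001], [-0.372, 0.928, 0.002], [0.0, 0.002, -1.0]], 'contact_force': [-0.36, 0.577, 0.765], 'torque': [0.038, -0.021, -0.015], 'grasp_force': 0.0, 'opening': 0.087}
top [[530.4, 0.0, 284.6], [0.0, 530.4, 215.4], [0.0, 0.0, 1.0]] [ 0.413 -0.     1.211] [[0.01, 0.99, -0.12], [-1.0, 0.01, -0.0], [-0.0, 0.12, 0.99]] ['img', 'depth', 'K', 'origin', 'attitude', 'shot']
pickle_jar recognise [([0.584, -0.04, 0.088], 0.59)]
pickle_jar spot_point [([0.589, -0.041, 0.013], 0.57)]
flux_jar recognise [([0.574, 0.077, 0.069], 0.93)]
flux_jar spot_point [([0.578, 0.081, 0.016], 0.77)]
charcoal_block recognise [([0.584, 0.022, 0.043], 0.88)]
charcoal_block spot_point [([0.584, 0.022, 0.015], 0.73), ([0.463, -0.288, 0.0], 0.61)]
ring_blank recognise []
ring_blank spot_point [([0.439, -0.047, 0.014], 0.48)]
insert_wide recognise [([0.578, -0.
[... 977 characters left out ...]
, 0.027, 0.038], 0.73)]
charcoal_block spot_point [([0.58, 0.022, 0.01], 0.47)]
ring_blank recognise []
ring_blank spot_point [([0.577, 0.082, 0.014], 0.54), ([0.434, -0.035, 0.025], 0.46)]
insert_wide recognise [([0.569, -0.028, 0.022], 0.55)]
insert_wide spot_point [([0.582, -0.036, 0.007], 0.58)]
insert_narrow recognise [([0.573, 0.1, 0.021], 0.49)]
insert_narrow spot_point [([0.578, 0.084, 0.002], 0.71)]
insert_slot recognise []
insert_slot spot_point []
black_tray recognise [([0.476, 0.309, 0.003], 0.84), ([0.565, 0.025, 0.04], 0.37)]
black_tray spot_point [([0.484, 0.307, -0.001], 0.58)]
cradle recognise [([0.461, -0.277, 0.013], 0.61)]
cradle spot_point [([0.466, -0.287, 0.005], 0.9)]
```

View pics/top0.png

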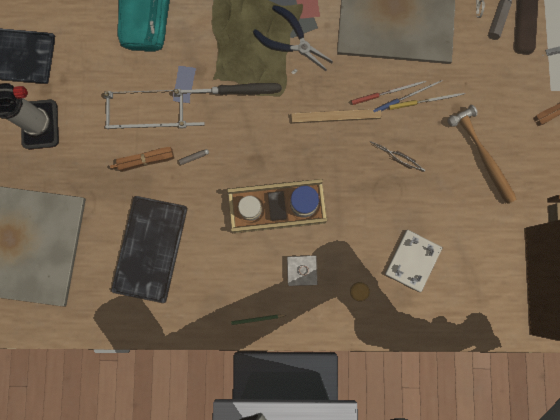

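View pics/side0.png

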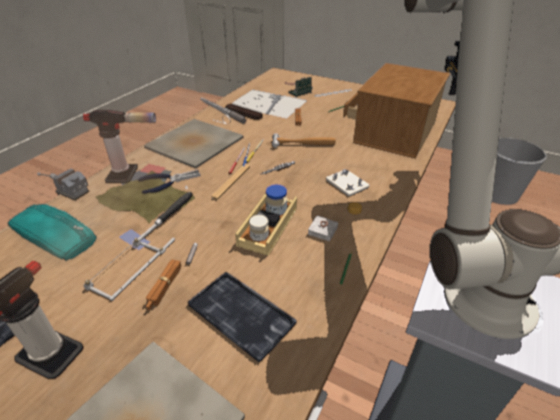

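The top view shows the caddy at about (277,205), with the white jar at (250,207), the black block at (277,205) and the blue jar at (304,200). The ring is on its steel block at (302,270), the cradle at (413,260) and the near tray at (150,248). The side view shows the same layout. Next I'll fit these shapes in the point cloud.

```bash
cat > fit.py <<'E'
from h import *
def rect(w,m,label):
    P=w[m][:,:2].astype(np.float32)*1000
    (c,s,a)=cv2.minAreaRect(P); 
    print(label,len(P),'c',np.round(c,1),'size',np.round(s,1),'ang',round(a,1)); return c,s,a
def comp(m,seed):
    n,l=cv2.connectedComponents(m.astype(np.uint8)); return l==l[seed[1],seed[0]]
E
python3 - <<'E'
from fit import *
d=np.load('top0.npz');w=d['w'];img=d['img'].astype(int);z=w[...,2]
print('table z',np.nanmedian(z[300:340,150:220]), np.nanmedian(z[150:170,430:450]))
x,y=w[...,0],w[...,1]
def box(cx,cy,r): return (abs(x-cx)<r)&(abs(y-cy)<r)
b=box(.582,.02,.14)
rect(w,b&(z>.010),'caddy all')
rect(w,b&(z>.036)&(z<.054)&(img.sum(2)>250),'longwalls')
rect(w,box(.589,-.038,.05)&(z>.075),'pickle top'); print(np.nanmedian(z[box(.585,-.038,.02)]))
rect(w,box(.575,.08,.05)&(z>.06),'flux top')
rect(w,box(.584,.022,.035)&(img.sum(2)<110)&(z>.03)&(z<.05),'block')
rect(w,box(.463,-.288,.1)&(z>.008),'cradle')
rect(w,box(.485,.309,.16)&(z>.003),'tray')
rect(w,box(.437,-.042,.06)&(z>.012),'steel'); rect(w,box(.437,-.042,.05)&(z>.0235),'ring')
big=cv2.resize(d['img'][175:290,220:440,::-1],None,fx=3.6,fy=3.6,interpolation=cv2.INTER_CUBIC);cv2.imwrite('pics/c1.png',big)
E
```

```text
table z -0.0005686801162301247 0.00023795384349600823
caddy all 4553 c [532.5  14.4] size [195.9 214.3] ang 6.3
longwalls 732 c [581.8  19.5] size [ 96.9 213.1] ang 6.4
pickle top 615 c [588.3 -40.8] size [58.6 58. ] ang 0.3
0.08763489754011577
flux top 389 c [574.5  79.6] size [46.2 47.9] ang 0.5
block 0 c [0. 0.] size [0. 0.] ang 0.0
cradle 1949 c [ 462.1 -289.4] size [ 90.7 114.5] ang 63.2
tray 4695 c [485.1 309. ] size [319.8 319.8] ang 0.0
steel 843 c [437.6 -37. ] size [64.7 64.9] ang 0.9
ring 88 c [437.3 -37.5] size [62.2 62.3] ang 2.8
```

View pics/c1.png

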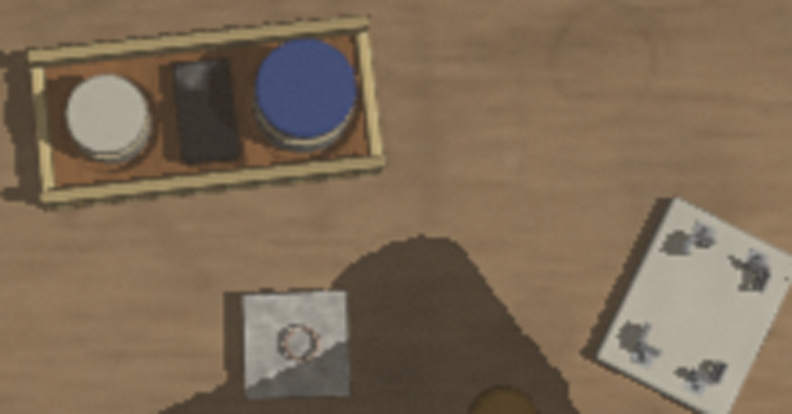

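The crop shows the ring at crop (298,342), which is (302.8,270) in the full picture. The caddy fit gives a centre of (581.8,19.5) mm, turned 6.4°, and the jars sit at the well centres. Now I'll go above the large jar and look with the wrist camera.

```bash
python3 -m creep '[[[0,1,0],[0,0,0],1],[[0,1,0],[0,0,0],1],[[0,1,0],[0,0,0],1],[[0,1,0],[0,0,0],1],[[0,1,0],[0,0,0],1],[[0,1,0],[0,0,0],1]]' 20
python3 -m creep '[[[0.79,0.9,0],[0,0,-0.128],1],[[0.79,0.9,0],[0,0,-0.128],1],[[0.79,0.9,0],[0,0,-0.128],1],[[0.79,0.9,0],[0,0,-0.128],1],[[0.79,0.9,0],[0,0,-0.128],1],[[0.79,0.9,0],[0,0,-0.128],1],[[0.79,0.9,0],[0,0,-0.128],1]]'
python3 -m creep '[[[1,0.8,0],[0,0,0],1],[[1,0.8,0],[0,0,0],1],[[1,0.8,0],[0,0,0],1],[[1,0.8,0],[0,0,0],1],[[1,0.8,0],[0,0,0],1],[[1,0.8,0],[0,0,0],1],[[1,0.8,0],[0,0,0],1],[[1,0.8,0],[0,0,0],1],[[1,0.8,0],[0,0,0],1]]'
cat >> h.py <<'E'
def wcap():
    s=arm.state();p=arm.capture('wrist');T=np.eye(4);T[:3,:3]=s['ee_rot'];T[:3,3]=s['eef_pos']
    M=T@np.array(p['hand_eye']);d=p['depth'];K=p['K'];v,u=np.mgrid[:d.shape[0],:d.shape[1]]
    a=(u-K[0,2])/K[0,0];b=(v-K[1,2])/K[1,1];r=np.hypot(a,b)+1e-9;t=np.tan(np.minimum(r,1.5))/r
    c=np.stack([a*t*d,-b*t*d,-d],-1);w=c@M[:3,:3].T+M[:3,3];w[(d==0)|(r>1.4)]=np.nan
    return p,w
E
python3 - <<'E'
from h import *
p,w=wcap();save(p,'w1');np.savez('w1.npz',w=w,img=p['img']);print(np.round(p['hand_eye'],3).tolist(),p['K'][0])
for n in 'pickle_jar flux_jar charcoal_block'.split(): print(n,[(np.round(r['position'],3).tolist(),round(r['score'],2)) for r in arm.spot_point(p,n)[:2]])
s=arm.state();print(s['eef_pos'],s['ee_rot'],s['clock'])
E
```

```text
clock: 2.4
eef_pos: [0.2308, -0.3754, 0.2228]
ee_rot: [[-0.927, -0.374, 0.0], [-0.374, 0.927, 0.002], [-0.001, 0.001, -1.0]]
contact_force: [0.1, 0.3, -0.2]
opening: 0.087
grasp_force: 0.0
clock: 2.98
eef_pos: [0.3942, -0.197, 0.2231]
ee_rot: [[-0.993, -0.118, 0.003], [-0.118, 0.993, -0.0], [-0.003, -0.001, -1.0]]
contact_force: [-0.6, 0.1, 0.1]
opening: 0.0868
grasp_force: 0.0
clock: 3.73
eef_pos: [0.5898, -0.0405, 0.2219]
ee_rot: [[-0.994, -0.113, -0.002], [-0.113, 0.994, -0.0], [0.002, -0.0, -1.0]]
contact_force: [0.7, 0.5, 0.1]
opening: 0.0869
grasp_force: 0.0
[[-0.0, 0.971, 0.239, 0.065], [1.0, -0.0, 0.001, -0.0], [0.001, 0.239, -0.971, -0.161], [0.0, 0.0, 0.0, 1.0]] [325.1922621    0.         278.36327508]
pickle_jar [([0.592, -0.039, 0.012], 0.63)]
flux_jar [([0.577, 0.078, 0.019], 0.67)]
charcoal_block [([0.585, 0.017, 0.014], 0.74), ([0.582, 0.017, 0.003], 0.23)]
[ 0.58936075 -0.04135473  0.22316109] [[-9.93812349e-01 -1.11071053e-01  4.85594651e-04]
 [-1.11071033e-01  9.93812468e-01  6.71351745e-05]
 [-4.90046793e-04  1.27842658e-05 -9.99999880e-01]] 3.9333
```

View pics/w1.png

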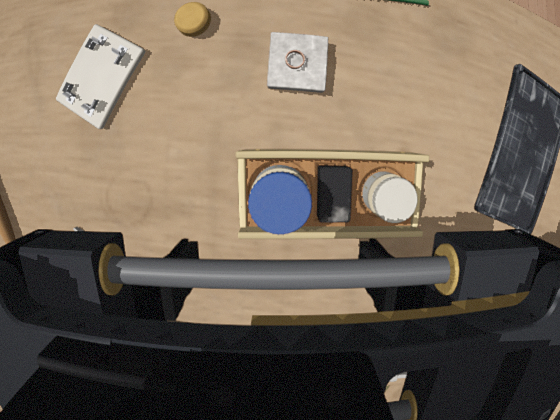

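The wrist picture shows the blue cap at (280,202), block at (334,193), white cap at (393,198), ring at (296,60), cradle at (99,77) and tray at (525,145). I'll fit them here.

```bash
python3 - <<'E'
from fit import *
d=np.load('w1.npz');w=d['w'];img=d['img'].astype(int);z=w[...,2];x,y=w[...,0],w[...,1]
def box(cx,cy,r): return (abs(x-cx)<r)&(abs(y-cy)<r)
print('z table',np.nanmedian(z[110:130,340:400]))
def circ(m,l):
    P=w[m][:,:2].astype(np.float32)*1000;c,r=cv2.minEnclosingCircle(P);print(l,len(P),np.round(c,1),round(r,1),'zmed',np.nanmedian(z[m]))
circ(box(.589,-.038,.05)&(z>.083),'pickle');circ(box(.575,.08,.05)&(z>.064),'flux')
R,G,B=img[...,0],img[...,1],img[...,2]
rect(w,box(.58,.02,.16)&(z>.04)&(z<.052)&(R>G+15)&(G>B+15)&(R>120),'walls')
rect(w,box(.584,.022,.035)&(img.sum(2)<220)&(z>.036)&(z<.048),'block')
rect(w,box(.463,-.288,.1)&(z>.007),'cradle')
rect(w,box(.463,-.288,.1)&(z>.017),'clips')
rect(w,box(.437,-.042,.06)&(z>.012),'steel'); print('zsteel',np.nanmedian(z[box(.437,-.037,.025)]))
m=box(.437,-.037,.028)&(R>B+25);circ(m,'ring');print(np.nanpercentile(z[m],[10,50,90]))
m=box(.437,-.037,.028)&(z>.0255);circ(m,'ringz')
m=(img.sum(2)<200)&(abs(x-.485)<.16)&(abs(y-.3)<.13);m=comp(m,(525,150)) if m[150,525] else m;rect(w,m,'tray')
E
```

```text
z table -0.0019126984091084043
pickle 46685 [581.5 -34.2] 58.3 zmed 0.32306007141555354
flux 5078 [578.   59.8] 45.5 zmed 0.31395089255343434
walls 1727 c [582.   20.2] size [ 96.3 212. ] ang 6.5
block 1541 c [582.3  14. ] size [62.  49.1] ang 9.4
cradle 4884 c [ 462.7 -288.6] size [ 91.4 115.6] ang 63.4
clips 364 c [ 462.6 -289.2] size [58.1 83.1] ang 63.6
steel 3146 c [438.2 -36.3] size [64.6 64.7] ang 2.7
zsteel 0.01856696328096455
ring 112 [437.3 -40.2] 11.7 zmed 0.02642491247496287
[0.02012584 0.02642491 0.02803924]
ringz 72 [438.6 -40.3] 10.8 zmed 0.02694239128812262
tray 3333 c [470.6 309.3] size [123.4 191.9] ang 78.5
```

```bash
python3 -m creep '[[[-0.005,0.003,-0.875],[0,0,0],1],[[-0.005,0.003,-0.875],[0,0,0],1],[[-0.005,0.003,-0.875],[0,0,0],1],[[-0.005,0.003,-0.875],[0,0,0],1],[[-0.005,0.003,-0.875],[0,0,0],1],[[-0.005,0.003,-0.875],[0,0,0],1],[[-0.005,0.003,-0.875],[0,0,0],1],[[-0.005,0.003,-0.875],[0,0,0],1]]'
python3 -m creep '[[[0,0,0],[0,0,0],0.5],[[0,0,0],[0,0,0],0.5],[[0,0,0],[0,0,0],0.5],[[0,0,0],[0,0,0],0.5],[[0,0,0],[0,0,0],0.5],[[0,0,0],[0,0,0],0.5],[[0,0,0],[0,0,0],0.5],[[0,0,0],[0,0,0],0.5],[[0,0,0],[0,0,0],0.5],[[0,0,0],[0,0,0],0.5]]' 30
```

```text
clock: 4.6
eef_pos: [0.5909, -0.0397, 0.0498]
ee_rot: [[-0.994, -0.112, 0.004], [-0.112, 0.994, 0.0], [-0.004, -0.0, -1.0]]
contact_force: [0.2, -0.0, 0.7]
opening: 0.087
grasp_force: 0.0
clock: 5.43
eef_pos: [0.5894, -0.0395, 0.0479]
ee_rot: [[-0.994, -0.113, 0.0], [-0.113, 0.994, 0.0], [-0.0, -0.0, -1.0]]
contact_force: [-2.5, 0.9, 4.3]
opening: 0.0616
grasp_force: 30.0
```

```bash
python3 -m creep '[[[0,0,0.03],[0,0,0],0.5],[[0,0,0.08],[0,0,0],0.5],[[0,0,0.16],[0,0,0],0.5],[[0,0,0.25],[0,0,0],0.5],[[0,0,0.34],[0,0,0],0.5],[[0,0,0.42],[0,0,0],0.5],[[0,0,0.47],[0,0,0],0.5],[[0,0,0.5],[0,0,0],0.5],[[0,0,0.5],[0,0,0],0.5]]'
python3 -m creep '[[[-0.01,0.04,0],[0,0,0],0.5],[[-0.02,0.12,0],[0,0,0],0.5],[[-0.04,0.24,0],[0,0,0],0.5],[[-0.06,0.36,0],[0,0,0],0.5],[[-0.08,0.48,0],[0,0,0],0.5],[[-0.1,0.6,0],[0,0,0],0.5],[[-0.12,0.72,0],[0,0,0],0.5],[[-0.13,0.84,0],[0,0,0],0.5],[[-0.14,0.96,0],[0,0,0],0.5],[[-0.14,1,0],[0,0,0],0.5]]'
python3 -m creep '[[[-0.02,0.12,0],[0,0,0],0.5],[[-0.04,0.24,0],[0,0,0],0.5],[[-0.06,0.36,0],[0,0,0],0.5],[[-0.09,0.48,0],[0,0,0],0.5],[[-0.12,0.58,0],[0,0,0],0.5],[[-0.14,0.65,0],[0,0,0],0.5],[[-0.14,0.69,0],[0,0,0],0.5],[[-0.14,0.69,0],[0,0,0],0.5],[[-0.14,0.69,0],[0,0,0],0.5],[[-0.14,0.69,0],[0,0,0],0.5]]'
python3 - <<'E'
from fit import *
p,w=wcap();save(p,'w2');p=arm.capture('top');print([np.round(r['position'],3) for r in arm.spot_point(p,'black_tray')],[np.round(r['position'],3) for r in arm.spot_point(p,'pickle_jar')])
E
```

```text
clock: 6.18
eef_pos: [0.5899, -0.0396, 0.1489]
ee_rot: [[-0.994, -0.113, 0.002], [-0.113, 0.994, 0.0], [-0.002, 0.0, -1.0]]
contact_force: [0.2, -0.4, -1.7]
opening: 0.0613
grasp_force: 30.0
clock: 7.02
eef_pos: [0.5601, 0.1633, 0.1461]
ee_rot: [[-0.993, -0.115, -0.002], [-0.115, 0.993, -0.0], [0.002, -0.0, -1.0]]
contact_force: [0.4, -1.2, -1.1]
opening: 0.0615
grasp_force: 30.0
clock: 7.85
eef_pos: [0.5334, 0.2973, 0.1473]
ee_rot: [[-0.994, -0.111, -0.001], [-0.111, 0.994, -0.001], [0.001, -0.001, -1.0]]
contact_force: [-0.5, 0.2, -1.2]
opening: 0.0616
grasp_force: 30.0
[array([ 0.489,  0.311, -0.002])] [array([0.531, 0.294, 0.114]), array([0.581, 0.022, 0.005])]
```

View pics/w2.png

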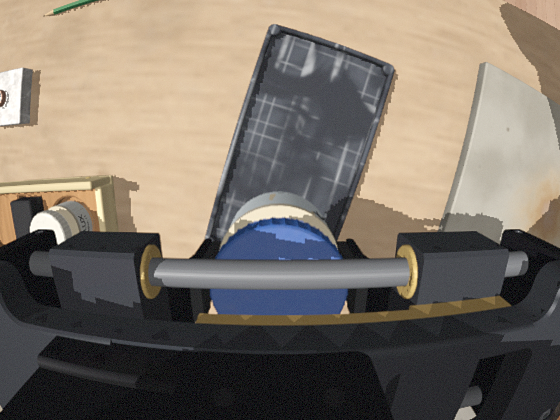

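The jar hangs upright in the fingers over the far half of the tray (rim corners at about (273,30) and (392,70)). Now I'll lower it.

```bash
python3 -m creep '[[[0,0,-0.06],[0,0,0],0.5],[[0,0,-0.16],[0,0,0],0.5],[[0,0,-0.26],[0,0,0],0.5],[[0,0,-0.36],[0,0,0],0.5],[[0,0,-0.44],[0,0,0],0.5],[[0,0,-0.5],[0,0,0],0.5],[[0,0,-0.53],[0,0,0],0.5],[[0,0,-0.545],[0,0,0],0.5],[[0,0,-0.545],[0,0,0],0.5],[[0,0,-0.545],[0,0,0],0.5],[[0,0,-0.545],[0,0,0],0.5]]'
```

```text
clock: 8.97
eef_pos: [0.5339, 0.2988, 0.0395]
ee_rot: [[-0.994, -0.112, 0.002], [-0.112, 0.994, 0.001], [-0.002, 0.001, -1.0]]
contact_force: [0.2, -0.0, -1.6]
opening: 0.0613
grasp_force: 30.0
```

```bash
python3 -m creep '[[[0,0,-0.004],[0,0,0],0.5],[[0,0,-0.007],[0,0,0],0.5],[[0,0,-0.007],[0,0,0],0.5],[[0,0,-0.007],[0,0,0],0.9],[[0,0,-0.007],[0,0,0],0.9],[[0,0,-0.007],[0,0,0],0.9],[[0,0,-0.007],[0,0,0],0.9],[[0,0,-0.007],[0,0,0],0.9],[[0,0,-0.007],[0,0,0],0.9],[[0,0,-0.007],[0,0,0],0.9]]'
python3 -m creep '[[[0,0,0.1],[0,0,0],0.9],[[0,0,0.2],[0,0,0],0.9],[[0,0,0.76],[0,0,0],0.9],[[0,0,0.76],[0,0,0],0.9],[[0,0,0.76],[0,0,0],0.9],[[0,0,0.76],[0,0,0],0.9],[[0,0,0.76],[0,0,0],0.9]]'
python3 -m creep '[[[0.2,-1,0],[0,0,0],0.9],[[0.2,-1,0],[0,0,0],0.9],[[0.2,-1,0],[0,0,0],0.9],[[0.2,-1,0],[0,0,0],0.9],[[0.2,-1,0],[0,0,0],0.9],[[0.2,-1,0],[0,0,0],0.9]]'
python3 -m creep '[[[0.005,-0.095,0],[0,0,0],0.9],[[0.005,-0.095,0],[0,0,0],0.9],[[0.005,-0.095,0],[0,0,0],0.9],[[0.005,-0.095,0],[0,0,0],0.9]]'
python3 - <<'E'
from fit import *
p=arm.capture('side');save(p,'s2');s=arm.state();print(s['eef_pos'],s['clock'])
E
```

```text
clock: 9.8
eef_pos: [0.5333, 0.2984, 0.0371]
ee_rot: [[-0.994, -0.113, -0.0], [-0.113, 0.994, -0.0], [0.0, -0.0, -1.0]]
contact_force: [0.5, -0.4, 0.2]
opening: 0.0778
grasp_force: 0.0
clock: 10.38
eef_pos: [0.534, 0.2991, 0.1916]
ee_rot: [[-0.994, -0.112, 0.004], [-0.112, 0.994, 0.004], [-0.004, 0.003, -1.0]]
contact_force: [-0.1, -0.7, -0.8]
opening: 0.0784
grasp_force: 0.0
clock: 10.88
eef_pos: [0.5725, 0.0926, 0.1871]
ee_rot: [[-0.994, -0.106, -0.004], [-0.106, 0.994, -0.002], [0.005, -0.002, -1.0]]
contact_force: [-0.8, 1.3, 0.0]
opening: 0.0781
grasp_force: 0.0
clock: 11.22
eef_pos: [0.5739, 0.0798, 0.1881]
ee_rot: [[-0.994, -0.113, -0.002], [-0.113, 0.994, -0.0], [0.002, -0.0, -1.0]]
contact_force: [-0.0, 0.4, 0.3]
opening: 0.0783
grasp_force: 0.0
[0.57394529 0.08005519 0.18834274] 11.2667
```

View pics/s2.png

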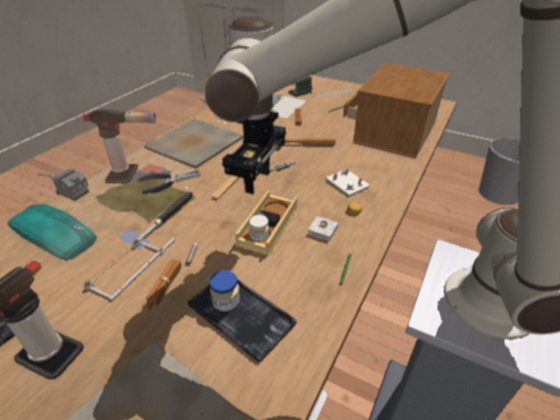

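The blue jar stands upright in the tray, at (225,290). Next is the white jar.

```bash
python3 -m creep '[[[0.005,0,-0.3],[0,0,0],0.9],[[0.005,0,-0.5],[0,0,0],0.9],[[0.005,0,-0.65],[0,0,0],0.9],[[0.005,0,-0.71],[0,0,0],0.9],[[0.005,0,-0.71],[0,0,0],0.9],[[0.005,0,-0.71],[0,0,0],0.9],[[0.005,0,-0.71],[0,0,0],0.9]]'
python3 -m creep '[[[0,0,0],[0,0,0],0.4],[[0,0,0],[0,0,0],0.4],[[0,0,0],[0,0,0],0.4],[[0,0,0],[0,0,0],0.4],[[0,0,0],[0,0,0],0.4],[[0,0,0],[0,0,0],0.4],[[0,0,0],[0,0,0],0.4],[[0,0,0],[0,0,0],0.4],[[0,0,0],[0,0,0],0.4],[[0,0,0],[0,0,0],0.4],[[0,0,0],[0,0,0],0.4]]' 30
python3 -m creep '[[[0,0,0.03],[0,0,0],0.4],[[0,0,0.08],[0,0,0],0.4],[[0,0,0.16],[0,0,0],0.4],[[0,0,0.25],[0,0,0],0.4],[[0,0,0.34],[0,0,0],0.4],[[0,0,0.42],[0,0,0],0.4],[[0,0,0.47],[0,0,0],0.4],[[0,0,0.5],[0,0,0],0.4],[[0,0,0.5],[0,0,0],0.4]]'
```

```text
clock: 11.85
eef_pos: [0.5753, 0.0804, 0.0469]
ee_rot: [[-0.993, -0.114, -0.0], [-0.114, 0.993, 0.0], [0.0, 0.0, -1.0]]
contact_force: [-0.5, 0.0, -0.1]
opening: 0.0782
grasp_force: 0.0
clock: 12.77
eef_pos: [0.5754, 0.0795, 0.0474]
ee_rot: [[-0.994, -0.112, 0.0], [-0.112, 0.994, 0.0], [-0.0, 0.0, -1.0]]
contact_force: [-1.5, 0.6, 2.0]
opening: 0.0497
grasp_force: 30.0
clock: 13.52
eef_pos: [0.5759, 0.0796, 0.1487]
ee_rot: [[-0.994, -0.112, 0.003], [-0.112, 0.994, 0.001], [-0.003, 0.001, -1.0]]
contact_force: [0.3, 0.4, -1.5]
opening: 0.0494
grasp_force: 30.0
```

```bash
python3 -m creep '[[[-0.02,0.04,0],[0,0,0],0.4],[[-0.07,0.12,0],[0,0,0],0.4],[[-0.14,0.24,0],[0,0,0],0.4],[[-0.22,0.36,0],[0,0,0],0.4],[[-0.29,0.48,0],[0,0,0],0.4],[[-0.36,0.6,0],[0,0,0],0.4],[[-0.43,0.72,0],[0,0,0],0.4],[[-0.5,0.84,0],[0,0,0],0.4],[[-0.57,0.94,0],[0,0,0],0.4],[[-0.6,1,0],[0,0,0],0.4]]'
python3 -m creep '[[[-0.04,0.07,0],[0,0,0],0.4],[[-0.08,0.14,0],[0,0,0],0.4],[[-0.1,0.19,0],[0,0,0],0.4],[[-0.1,0.2,0],[0,0,0],0.4],[[-0.1,0.2,0],[0,0,0],0.4],[[-0.1,0.2,0],[0,0,0],0.4]]'
python3 -m creep '[[[0,0,-0.06],[0,0,0],0.4],[[0,0,-0.16],[0,0,0],0.4],[[0,0,-0.26],[0,0,0],0.4],[[0,0,-0.36],[0,0,0],0.4],[[0,0,-0.44],[0,0,0],0.4],[[0,0,-0.5],[0,0,0],0.4],[[0,0,-0.53],[0,0,0],0.4],[[0,0,-0.545],[0,0,0],0.4],[[0,0,-0.548],[0,0,0],0.4],[[0,0,-0.552],[0,0,0],0.4],[[0,0,-0.552],[0,0,0],0.4],[[0,0,-0.552],[0,0,0],0.4]]'
```

```text
clock: 14.35
eef_pos: [0.4529, 0.2809, 0.1459]
ee_rot: [[-0.993, -0.114, -0.002], [-0.114, 0.993, -0.002], [0.002, -0.001, -1.0]]
contact_force: [0.7, -0.1, -0.8]
opening: 0.049
grasp_force: 30.0
clock: 14.85
eef_pos: [0.4353, 0.3189, 0.1467]
ee_rot: [[-0.994, -0.112, -0.001], [-0.112, 0.994, -0.001], [0.001, -0.001, -1.0]]
contact_force: [-0.7, -1.1, -1.4]
opening: 0.0493
grasp_force: 30.0
clock: 15.85
eef_pos: [0.4357, 0.3197, 0.0374]
ee_rot: [[-0.994, -0.112, 0.001], [-0.112, 0.994, 0.001], [-0.001, 0.001, -1.0]]
contact_force: [0.0, 0.6, -0.5]
opening: 0.0491
grasp_force: 30.0
```

```bash
python3 -m creep '[[[0,0,-0.003],[0,0,0],0.4],[[0,0,-0.004],[0,0,0],0.4],[[0,0,-0.004],[0,0,0],0.85],[[0,0,-0.004],[0,0,0],0.85],[[0,0,-0.004],[0,0,0],0.85],[[0,0,-0.004],[0,0,0],0.85],[[0,0,-0.004],[0,0,0],0.85],[[0,0,-0.004],[0,0,0],0.85],[[0,0,-0.004],[0,0,0],0.85],[[0,0,-0.004],[0,0,0],0.85]]'
python3 -m creep '[[[0,0,0.1],[0,0,0],0.85],[[0,0,0.2],[0,0,0],0.85],[[0,0,0.76],[0,0,0],0.85],[[0,0,0.76],[0,0,0],0.85],[[0,0,0.76],[0,0,0],0.85],[[0,0,0.76],[0,0,0],0.85],[[0,0,0.76],[0,0,0],0.85]]'
python3 -m creep '[[[0.5,-1,0],[0,0,0],0.8],[[0.5,-1,0],[0,0,0],0.8],[[0.5,-1,0],[0,0,0],0.8],[[0.5,-1,0],[0,0,0],0.8],[[0.5,-1,0],[0,0,0],0.8],[[0.5,-1,0],[0,0,0],0.8],[[0.5,-1,0],[0,0,0],0.8]]'
python3 -m creep '[[[0.23,-0.5,0],[0,0,0],0.8],[[0.23,-0.5,0],[0,0,0],0.8],[[0.23,-0.5,0],[0,0,0],0.8],[[0.23,-0.5,0],[0,0,0],0.8],[[0.23,-0.5,0],[0,0,0],0.8],[[0.23,-0.5,0],[0,0,0],0.8]]'
python3 - <<'E'
from fit import *
p,w=wcap();save(p,'w3');np.savez('w3.npz',w=w,img=p['img']);s=arm.state();print(s['eef_pos'])
z=w[...,2];x,y=w[...,0],w[...,1];img=p['img'].astype(int)
m=(img.max(2)<75)&(z>.033)&(z<.05)&(abs(x-.582)<.05)&(abs(y-.02)<.045);rect(w,m,'block');print(np.nanmedian(w[m],0))
E
```

```text
clock: 16.68
eef_pos: [0.4353, 0.3194, 0.0359]
ee_rot: [[-0.994, -0.113, -0.0], [-0.113, 0.994, -0.0], [0.0, -0.0, -1.0]]
contact_force: [-0.2, -0.8, 0.4]
opening: 0.0736
grasp_force: 0.0
clock: 17.27
eef_pos: [0.4358, 0.3202, 0.19]
ee_rot: [[-0.994, -0.112, 0.003], [-0.112, 0.994, 0.004], [-0.003, 0.004, -1.0]]
contact_force: [-0.3, 0.1, 0.2]
opening: 0.0738
grasp_force: 0.0
clock: 17.85
eef_pos: [0.5354, 0.1159, 0.1858]
ee_rot: [[-0.994, -0.107, -0.004], [-0.107, 0.994, -0.002], [0.004, -0.002, -1.0]]
contact_force: [-0.2, 0.6, 0.3]
opening: 0.0698
grasp_force: 0.0
clock: 18.35
eef_pos: [0.5805, 0.02, 0.1867]
ee_rot: [[-0.994, -0.113, -0.002], [-0.113, 0.994, -0.0], [0.002, 0.0, -1.0]]
contact_force: [0.7, -0.3, -0.4]
opening: 0.0696
grasp_force: 0.0
[0.58053545 0.02038408 0.18710232]
block 1864 c [581.6  20.2] size [60.  35.7] ang 7.2
[0.57583396 0.01832128 0.04030952]
```

View pics/w3.png

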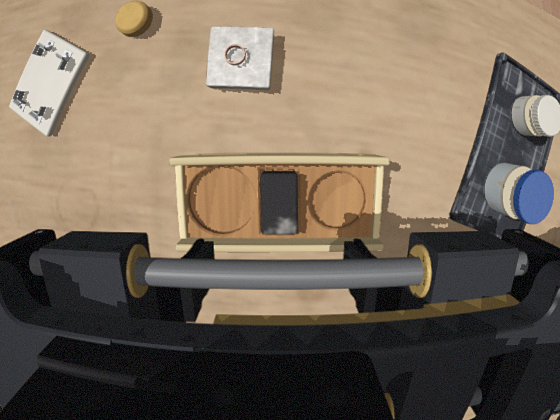

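Both jars stand upright in the tray, the block is free at (278,203), and both wells are empty. Next I'll grasp the block.

```bash
python3 -m creep '[[[0.006,0,-0.3],[0,0,0],0.8],[[0.006,0,-0.5],[0,0,0],0.8],[[0.006,0,-0.7],[0,0,0],0.8],[[0.006,0,-0.78],[0,0,0],0.8],[[0.006,0,-0.8],[0,0,0],0.8],[[0.006,0,-0.8],[0,0,0],0.8],[[0.006,0,-0.8],[0,0,0],0.8],[[0.006,0,-0.8],[0,0,0],0.8]]'
python3 -m creep '[[[0,0,0],[0,0,0],0.3],[[0,0,0],[0,0,0],0.3],[[0,0,0],[0,0,0],0.3],[[0,0,0],[0,0,0],0.3],[[0,0,0],[0,0,0],0.3],[[0,0,0],[0,0,0],0.3],[[0,0,0],[0,0,0],0.3],[[0,0,0],[0,0,0],0.3],[[0,0,0],[0,0,0],0.3],[[0,0,0],[0,0,0],0.3],[[0,0,0],[0,0,0],0.3]]' 30
python3 -m creep '[[[0,0,0.03],[0,0,0],0.3],[[0,0,0.08],[0,0,0],0.3],[[0,0,0.16],[0,0,0],0.3],[[0,0,0.25],[0,0,0],0.3],[[0,0,0.34],[0,0,0],0.3],[[0,0,0.42],[0,0,0],0.3],[[0,0,0.47],[0,0,0],0.3],[[0,0,0.5],[0,0,0],0.3],[[0,0,0.5],[0,0,0],0.3]]'
```

```text
clock: 19.07
eef_pos: [0.5845, 0.0204, 0.0306]
ee_rot: [[-0.993, -0.114, 0.005], [-0.114, 0.993, 0.001], [-0.005, 0.001, -1.0]]
contact_force: [-1.3, -0.2, 0.0]
opening: 0.0695
grasp_force: 0.0
clock: 19.98
eef_pos: [0.5826, 0.0194, 0.0281]
ee_rot: [[-0.994, -0.113, 0.0], [-0.113, 0.994, -0.0], [-0.0, -0.0, -1.0]]
contact_force: [-1.1, 0.4, 2.9]
opening: 0.0359
grasp_force: 30.0
clock: 20.73
eef_pos: [0.5832, 0.0196, 0.1296]
ee_rot: [[-0.994, -0.113, 0.003], [-0.113, 0.994, 0.001], [-0.003, 0.0, -1.0]]
contact_force: [-0.2, -0.4, -0.0]
opening: 0.0357
grasp_force: 30.0
```

```bash
python3 -m creep '[[[-0.02,-0.05,0],[0,0,-0.01],0.3],[[-0.06,-0.14,0],[0,0,-0.03],0.3],[[-0.1,-0.26,0],[0,0,-0.05],0.3],[[-0.15,-0.38,0],[0,0,-0.07],0.3],[[-0.2,-0.5,0],[0,0,-0.09],0.3],[[-0.25,-0.62,0],[0,0,-0.11],0.3],[[-0.3,-0.74,0],[0,0,-0.13],0.3],[[-0.35,-0.86,0],[0,0,-0.15],0.3],[[-0.4,-1,0],[0,0,-0.18],0.3],[[-0.4,-1,0],[0,0,-0.18],0.3]]'
python3 -m creep '[[[-0.04,-0.12,0],[0,0,-0.03],0.3],[[-0.08,-0.24,0],[0,0,-0.05],0.3],[[-0.12,-0.36,0],[0,0,-0.07],0.3],[[-0.16,-0.46,0],[0,0,-0.09],0.3],[[-0.2,-0.54,0],[0,0,-0.095],0.3],[[-0.2,-0.54,0],[0,0,-0.095],0.3],[[-0.2,-0.54,0],[0,0,-0.095],0.3],[[-0.2,-0.54,0],[0,0,-0.095],0.3]]'
python3 - <<'E'
from fit import *
p,w=wcap();save(p,'w4');s=arm.state();print(s['eef_pos'],np.round(s['ee_rot'],3).tolist(),s['contact_force'])
q=np.degrees(np.arctan2(s['ee_rot'][1][1],s['ee_rot'][0][1]));print('tool y ang',q)
E
```

```text
clock: 21.57
eef_pos: [0.499, -0.184, 0.1265]
ee_rot: [[-0.963, 0.269, -0.005], [0.269, 0.963, 0.0], [0.004, -0.001, -1.0]]
contact_force: [0.4, 0.8, -0.4]
opening: 0.0359
grasp_force: 30.0
clock: 22.23
eef_pos: [0.4621, -0.2882, 0.1272]
ee_rot: [[-0.895, 0.447, -0.001], [0.447, 0.895, 0.001], [0.001, -0.0, -1.0]]
contact_force: [-0.1, 0.0, -1.0]
opening: 0.0355
grasp_force: 30.0
[ 0.46247636 -0.28796138  0.12747119] [[-0.895, 0.446, -0.001], [0.446, 0.895, 0.0], [0.001, 0.0, -1.0]] [ 0.67301475  0.3687555  -0.27553146]
tool y ang 63.49471092320793
```

View pics/w4.png

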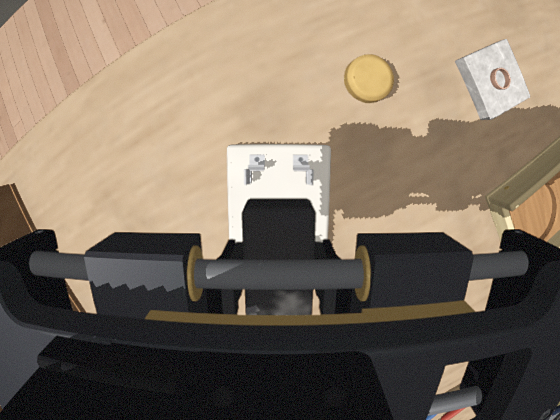

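The block is held level and square over the cradle, both centred at column ~279, with the clips at (257,160) and (303,160). Now I'll lower it.

```bash
python3 -m creep '[[[0,-0.003,-0.05],[0,0,0],0.3],[[0,-0.003,-0.13],[0,0,0],0.3],[[0,-0.003,-0.21],[0,0,0],0.3],[[0,-0.003,-0.29],[0,0,0],0.3],[[0,-0.003,-0.36],[0,0,0],0.3],[[0,-0.003,-0.41],[0,0,0],0.3],[[0,-0.003,-0.45],[0,0,0],0.3],[[0,-0.003,-0.48],[0,0,0],0.3],[[0,-0.003,-0.5],[0,0,0],0.3],[[0,-0.003,-0.508],[0,0,0],0.3],[[0,-0.003,-0.508],[0,0,0],0.3],[[0,-0.003,-0.508],[0,0,0],0.3]]'
```

```text
clock: 23.28
eef_pos: [0.463, -0.2894, 0.0269]
ee_rot: [[-0.895, 0.447, 0.001], [0.447, 0.895, -0.0], [-0.001, 0.0, -1.0]]
contact_force: [-0.9, 0.2, -0.3]
opening: 0.0355
grasp_force: 30.0
```

```bash
python3 -m creep '[[[0,0,-0.003],[0,0,0],0.3],[[0,0,-0.006],[0,0,0],0.3],[[0,0,-0.006],[0,0,0],0.55],[[0,0,-0.006],[0,0,0],0.55],[[0,0,-0.006],[0,0,0],0.55],[[0,0,-0.006],[0,0,0],0.55],[[0,0,-0.006],[0,0,0],0.55],[[0,0,-0.006],[0,0,0],0.55],[[0,0,-0.006],[0,0,0],0.55]]'
python3 -m creep '[[[0,0,0.05],[0,0,0],0.55],[[0,0,0.15],[0,0,0],0.55],[[0,0,0.3],[0,0,0],0.55],[[0,0,0.7],[0,0,0],0.55],[[0,0,0.7],[0,0,0],0.55],[[0,0,0.7],[0,0,0],0.55],[[0,0,0.7],[0,0,0],0.55]]'
python3 -m creep '[[[-0.1,1,0],[0,0,0],0.55],[[-0.1,1,0],[0,0,0],0.55],[[-0.1,1,0],[0,0,0],0.55],[[-0.1,1,0],[0,0,0],0.55],[[-0.1,1,0],[0,0,0],0.55],[[-0.1,1,0],[0,0,0],0.55],[[-0.1,1,0],[0,0,0],0.55],[[-0.1,1,0],[0,0,0],0.55]]'
python3 - <<'E'
from fit import *
p,w=wcap();save(p,'w5');np.savez('w5.npz',w=w,img=p['img']);s=arm.state();print(s['eef_pos'],s['clock'])
z=w[...,2];x,y=w[...,0],w[...,1];img=p['img'].astype(int);R,B=img[...,0],img[...,2]
b=(abs(x-.437)<.028)&(abs(y+.037)<.028)
for m in(b&(R>B+25),b&(z>np.nanmedian(z[b])+.004)):
    P=w[m][:,:2].astype(np.float32)*1000;print(len(P),cv2.minEnclosingCircle(P),np.nanpercentile(z[m],[10,50,95]))
t=arm.capture('top');wt=cloud(t);z=wt[...,2];m=(abs(wt[...,0]-.4625)<.03)&(abs(wt[...,1]+.289)<.03)&(z>.033);rect(wt,m,'block in cradle');print(np.median(z[m]))
E
```

```text
clock: 24.03
eef_pos: [0.4625, -0.2892, 0.0251]
ee_rot: [[-0.895, 0.447, -0.0], [0.447, 0.895, 0.0], [0.0, -0.0, -1.0]]
contact_force: [-0.1, -0.4, -0.3]
opening: 0.0475
grasp_force: 0.0
clock: 24.62
eef_pos: [0.464, -0.2897, 0.1688]
ee_rot: [[-0.895, 0.447, 0.007], [0.447, 0.895, -0.002], [-0.007, 0.001, -1.0]]
contact_force: [0.2, 0.2, -2.0]
opening: 0.0478
grasp_force: 0.0
clock: 25.28
eef_pos: [0.4421, -0.0892, 0.1646]
ee_rot: [[-0.895, 0.446, -0.002], [0.446, 0.895, -0.0], [0.001, -0.001, -1.0]]
contact_force: [-0.1, -0.2, 0.1]
opening: 0.0481
grasp_force: 0.0
[ 0.44219467 -0.0897445   0.16463036] 25.3333
2649 ((446.089599609375, -38.78850173950195), 32.057071685791016) [0.24040303 0.25882504 0.26286037]
12932 ((444.656494140625, -39.66237258911133), 32.33415603637695) [0.26694609 0.27458487 0.27647931]
block in cradle 452 c [ 462.3 -290. ] size [37.  61.9] ang 63.1
0.03997180313306614
```

View pics/w5.png

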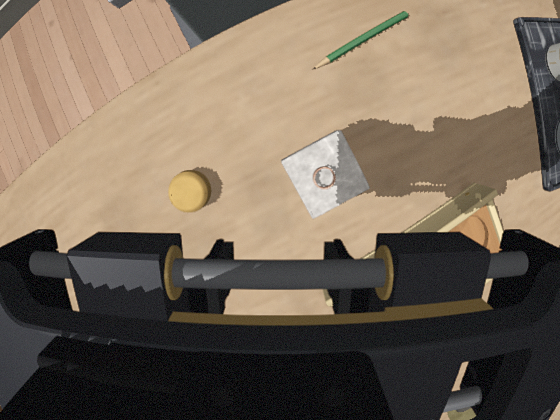

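The ring is at (324,176) on the steel block. The charcoal block lies flat in the cradle, with its top at 40 mm, centred and square. I'll refit the ring with the hand masked out.

```bash
python3 - <<'E'
from fit import *
d=np.load('w5.npz');w=d['w'];img=d['img'].astype(int);z=w[...,2];x,y=w[...,0],w[...,1];R,B=img[...,0],img[...,2]
b=(abs(x-.437)<.026)&(abs(y+.039)<.026)&(z<.05)
print(np.nanmedian(z[b]))
for m in(b&(R>B+30),b&(z>np.nanmedian(z[b])+.005)):
    P=w[m][:,:2].astype(np.float32)*1000;print(len(P),cv2.minEnclosingCircle(P),cv2.fitEllipse(P)[0],P.mean(0),np.nanpercentile(z[m],[10,50,95]))
E
```

```text
0.0185689172032861
137 ((438.04815673828125, -40.372764587402344), 10.549047470092773) (438.08111572265625, -40.416683197021484) [438.31213  -40.561035] [0.02272805 0.02655378 0.02803345]
134 ((438.0159606933594, -40.45777893066406), 10.787626266479492) (438.0946044921875, -40.32716751098633) [437.73923 -40.18545] [0.02459603 0.02678334 0.02809587]
```

```bash
python3 -m creep '[[[-0.022,0.243,0],[0,0,0],0.55],[[-0.022,0.243,0],[0,0,0],0.55],[[-0.022,0.243,-0.3],[0,0,0],0.55],[[-0.022,0.243,-0.5],[0,0,0],0.5],[[-0.022,0.243,-0.65],[0,0,0],0.5],[[-0.022,0.243,-0.69],[0,0,0],0.5],[[-0.022,0.243,-0.7],[0,0,0],0.5],[[-0.022,0.243,-0.7],[0,0,0],0.5],[[-0.022,0.243,-0.7],[0,0,0],0.5],[[-0.022,0.243,-0.7],[0,0,0],0.5]]'
python3 - <<'E'
from plant import arm
s=arm.state();print(s['eef_pos'],s['contact_force'])
E
```

```text
clock: 26.22
eef_pos: [0.4395, -0.0406, 0.0266]
ee_rot: [[-0.894, 0.447, 0.004], [0.447, 0.894, 0.001], [-0.003, 0.002, -1.0]]
contact_force: [0.7, -0.1, 0.7]
opening: 0.0436
grasp_force: 0.0
[ 0.43954537 -0.04063313  0.02657369] [ 0.68950384 -0.13873786  0.73209431]
```

```bash
python3 -m creep '[[[-0.004,0,-0.01],[0,0,0],0.5],[[-0.004,0,-0.015],[0,0,0],0.5],[[-0.004,0,-0.015],[0,0,0],0.5],[[-0.004,0,-0.015],[0,0,0],0.5]]'
python3 -m creep '[[[0,0,0],[0,0,0],0.2],[[0,0,0],[0,0,0],0.2],[[0,0,0],[0,0,0],0.2],[[0,0,0],[0,0,0],0.2],[[0,0,0],[0,0,0],0.2],[[0,0,0],[0,0,0],0.2],[[0,0,0],[0,0,0],0.2],[[0,0,0],[0,0,0],0.2],[[0,0,0],[0,0,0],0.2],[[0,0,0],[0,0,0],0.2]]' 12
```

```text
clock: 26.55
eef_pos: [0.4375, -0.0405, 0.0226]
ee_rot: [[-0.895, 0.447, 0.001], [0.447, 0.895, 0.0], [-0.001, 0.001, -1.0]]
contact_force: [-0.1, -0.2, -0.3]
opening: 0.0435
grasp_force: 0.0
clock: 27.38
eef_pos: [0.4373, -0.0406, 0.0221]
ee_rot: [[-0.895, 0.447, 0.0], [0.447, 0.895, -0.0], [-0.0, -0.0, -1.0]]
contact_force: [0.2, -0.2, -0.3]
opening: 0.0202
grasp_force: 12.0
```

```bash
python3 -m creep '[[[0,0,0.03],[0,0,0],0.2],[[0,0,0.08],[0,0,0],0.2],[[0,0,0.16],[0,0,0],0.2],[[0,0,0.25],[0,0,0],0.2],[[0,0,0.34],[0,0,0],0.2],[[0,0,0.4],[0,0,0],0.2],[[0,0,0.4],[0,0,0],0.2]]'
python3 -m creep '[[[0.005,-0.05,0],[0,0,0],0.2],[[0.015,-0.14,0],[0,0,0],0.2],[[0.025,-0.26,0],[0,0,0],0.2],[[0.04,-0.38,0],[0,0,0],0.2],[[0.05,-0.5,0],[0,0,0],0.2],[[0.06,-0.62,0],[0,0,0],0.2],[[0.07,-0.74,0],[0,0,0],0.2],[[0.09,-0.86,0],[0,0,0],0.2],[[0.1,-1,0],[0,0,0],0.2],[[0.1,-1,0],[0,0,0],0.2]]'
python3 -m creep '[[[0.005,-0.1,0],[0,0,0],0.2],[[0.02,-0.2,0],[0,0,0],0.2],[[0.025,-0.246,0],[0,0,0],0.2],[[0.025,-0.246,0],[0,0,0],0.2],[[0.025,-0.246,0],[0,0,0],0.2],[[0.025,-0.246,0],[0,0,0],0.2],[[0.025,-0.246,0],[0,0,0],0.2]]'
python3 - <<'E'
from h import *
p,w=wcap();save(p,'w6');s=arm.state();print(s['eef_pos'],s['opening'])
E
```

```text
clock: 27.97
eef_pos: [0.4391, -0.0403, 0.105]
ee_rot: [[-0.895, 0.446, 0.006], [0.446, 0.895, 0.001], [-0.005, 0.004, -1.0]]
contact_force: [-0.2, 0.2, -0.5]
opening: 0.02
grasp_force: 12.0
clock: 28.8
eef_pos: [0.4569, -0.2443, 0.1008]
ee_rot: [[-0.893, 0.45, -0.002], [0.45, 0.893, -0.0], [0.001, -0.001, -1.0]]
contact_force: [0.4, -0.1, 0.4]
opening: 0.0204
grasp_force: 12.0
clock: 29.38
eef_pos: [0.462, -0.2889, 0.102]
ee_rot: [[-0.895, 0.446, -0.001], [0.446, 0.895, 0.0], [0.001, 0.0, -1.0]]
contact_force: [-0.3, -0.5, 0.0]
opening: 0.0202
grasp_force: 12.0
[ 0.46217726 -0.28893295  0.10218984] 0.02019140388680953
```

View pics/w6.png

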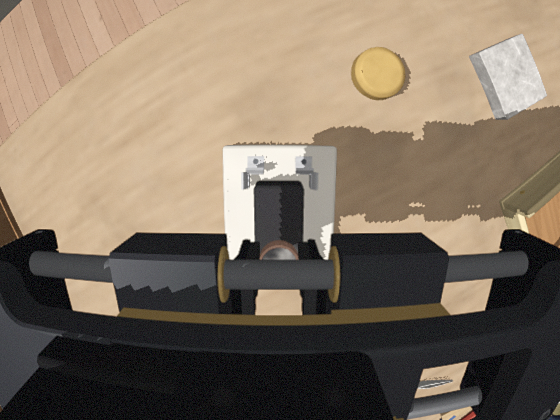

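The steel block is empty, the ring is in the fingers at (280,250), and the charcoal block sits between its clips below. I'll lower, release and lift.

```bash
python3 -m creep '[[[0.002,-0.004,-0.05],[0,0,0],0.2],[[0.002,-0.004,-0.12],[0,0,0],0.2],[[0.002,-0.004,-0.19],[0,0,0],0.2],[[0.002,-0.004,-0.24],[0,0,0],0.2],[[0.002,-0.004,-0.27],[0,0,0],0.2],[[0.002,-0.004,-0.29],[0,0,0],0.2],[[0.002,-0.004,-0.298],[0,0,0],0.2],[[0.002,-0.004,-0.298],[0,0,0],0.2],[[0.002,-0.004,-0.298],[0,0,0],0.2],[[0.002,-0.004,-0.298],[0,0,0],0.2]]'
python3 -m creep '[[[0,0,-0.002],[0,0,0],0.2],[[0,0,-0.002],[0,0,0],0.2],[[0,0,-0.002],[0,0,0],0.35],[[0,0,-0.002],[0,0,0],0.35],[[0,0,-0.002],[0,0,0],0.35],[[0,0,-0.002],[0,0,0],0.35],[[0,0,-0.002],[0,0,0],0.35]]'
python3 -m creep '[[[0,0,0.03],[0,0,0],0.4],[[0,0,0.1],[0,0,0],0.4],[[0,0,0.25],[0,0,0],0.4],[[0,0,0.7],[0,0,0],0.4],[[0,0,0.7],[0,0,0],0.4],[[0,0,0.7],[0,0,0],0.4],[[0,0,0.7],[0,0,0],0.8]]'
python3 -m creep '[[[0.2,1,0],[0,0,0.1],0.8],[[0.2,1,0],[0,0,0.1],0.8],[[0.2,1,0],[0,0,0.1],0.8],[[0.2,1,0],[0,0,0.1],0.8],[[0.2,1,0],[0,0,0.1],0.8],[[0.2,1,0],[0,0,0.1],0.8],[[0.2,1,0],[0,0,0.1],0.8]]'
python3 - <<'E'
from fit import *
t=arm.capture('top');w=cloud(t);np.savez('t3.npz',w=w,img=t['img']);z=w[...,2]
b=(abs(w[...,0]-.4625)<.03)&(abs(w[...,1]+.289)<.03);rect(w,b&(z>.033),'block');rect(w,b&(z>.0445),'ring');print(z[b].max(),np.median(z[b&(z>.033)]))
print([(np.round(r['position'],3),r['score']) for n in('ring_blank','pickle_jar','flux_jar') for r in arm.spot_point(t,n)])
for c,h,n in((( .534,.299),.065,'pickle'),((.436,.32),.048,'flux')):
    m=(abs(w[...,0]-c[0])<.05)&(abs(w[...,1]-c[1])<.05)&(z>h);P=w[m][:,:2].astype(np.float32)*1000;print(n,cv2.minEnclosingCircle(P),rect(w,m,n)[0],np.median(z[m]))
a=cv2.resize(t['img'][225:300,380:450,::-1],None,fx=6,fy=6);b=cv2.resize(t['img'][190:310,100:200,::-1],None,fx=3.75,fy=3.75);cv2.imwrite('pics/c3.png',np.hstack([a,b[:450]]))
E
```

```text
clock: 30.27
eef_pos: [0.4632, -0.2908, 0.0431]
ee_rot: [[-0.895, 0.447, 0.001], [0.447, 0.895, -0.0], [-0.001, 0.0, -1.0]]
contact_force: [-0.1, -0.5, -1.0]
opening: 0.0201
grasp_force: 12.0
clock: 30.85
eef_pos: [0.4627, -0.2906, 0.0421]
ee_rot: [[-0.895, 0.447, 0.0], [0.447, 0.895, 0.0], [-0.0, 0.0, -1.0]]
contact_force: [-0.1, 0.5, -0.9]
opening: 0.0302
grasp_force: 0.0
clock: 31.43
eef_pos: [0.4649, -0.2914, 0.187]
ee_rot: [[-0.895, 0.446, 0.009], [0.446, 0.895, -0.003], [-0.01, 0.001, -1.0]]
contact_force: [-0.3, 0.5, -0.5]
opening: 0.0369
grasp_force: 0.0
clock: 32.02
eef_pos: [0.5025, -0.0888, 0.1815]
ee_rot: [[-0.969, 0.247, -0.001], [0.247, 0.969, 0.0], [0.001, -0.0, -1.0]]
contact_force: [0.0, -0.3, -0.6]
opening: 0.0691
grasp_force: 0.0
block 450 c [ 462.4 -290.1] size [36.6 62.2] ang 63.5
ring 39 c [ 462.9 -289.8] size [27.1 46.3] ang 62.1
0.055284619375066235 0.04020512752884997
[(array([ 0.464, -0.292,  0.037]), 0.44), (array([0.531, 0.299, 0.003]), 0.76), (array([0.436, 0.318, 0.004]), 0.68)]
pickle 631 c [532.6 297.2] size [59.  58.8] ang 3.1
pickle ((532.841552734375, 297.9596862792969), 30.906869888305664) (532.5921020507812, 297.16656494140625) 0.07698194036303518
flux 405 c [435.8 317.6] size [46.5 46.2] ang 47.9
flux ((435.3443908691406, 317.8204040527344), 24.076887130737305) (435.7780456542969, 317.614013671875) 0.05885374970619983
```

View pics/c3.png

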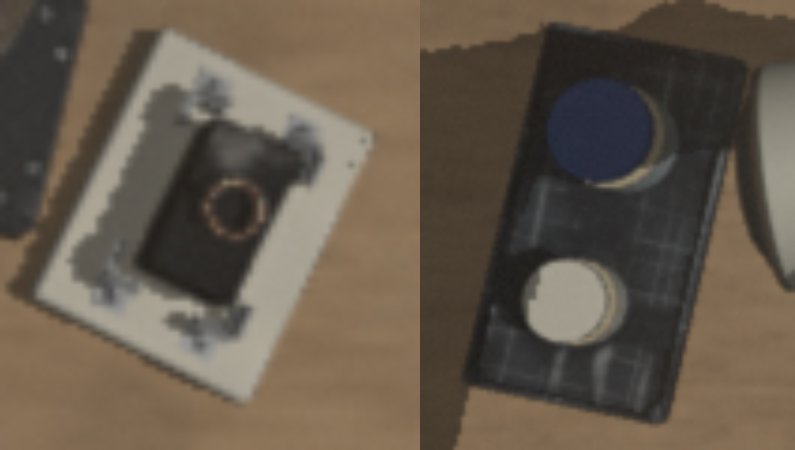

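The ring lies on the block, at crop (236,210), and both jars stand upright in the tray. I'll measure how far the ring is from the block's centre.

```bash
python3 - <<'E'
from fit import *
t=np.load('t3.npz');w=t['w'];img=t['img'].astype(int);z=w[...,2]
b=(abs(w[...,0]-.4625)<.016)&(abs(w[...,1]+.289)<.016)&(z>.035)
rb=img[...,0]-img[...,2];print(np.percentile(rb[b],[10,50,75,90,97]))
m=b&(rb>np.percentile(rb[b],75));v,u=np.nonzero(m);print(len(v),u.mean(),v.mean())
P=w[m][:,:2].astype(np.float32)*1000;print(cv2.fitEllipse(P),P.mean(0),np.percentile(z[m],[10,50,90]))
C=np.array([u.mean(),v.mean()]);iv,iu=int(round(C[1])),int(round(C[0]));print(w[iv,iu])
E
```

```text
[ 5.   7.  15.  25.4 33. ]
43 418.6744186046512 259.3953488372093
((463.1316223144531, -292.5577087402344), (19.678972244262695, 21.2084903717041), 13.440873146057129) [ 462.97025 -292.93115] [0.0390712  0.04579648 0.04932003]
[ 0.46402192 -0.29472368  0.04080868]
```

The ring is within about 3 mm of the block's middle. Now the jars go back, larger one first.

```bash
python3 -m creep '[[[0.1,1,0],[0,0,0.175],0.95],[[0.1,1,0],[0,0,0.175],0.95],[[0.1,1,0],[0,0,0.175],0.95],[[0.1,1,0],[0,0,0.175],0.95],[[0.1,1,0],[0,0,0.175],0.95],[[0.1,1,0],[0,0,0.175],0.95],[[0.1,1,0],[0,0,0.175],0.95]]'
python3 -m creep '[[[0.055,0.935,0],[0,0,0],0.95],[[0.055,0.935,0],[0,0,0],0.95],[[0.055,0.935,0],[0,0,0],0.95],[[0.055,0.935,0],[0,0,0],0.95],[[0.055,0.935,0],[0,0,0],0.95],[[0.055,0.935,0],[0,0,0],0.95],[[0.055,0.935,0],[0,0,0],0.95],[[0.055,0.935,0],[0,0,0],0.95],[[0.055,0.935,0],[0,0,0],0.95]]'
```

```text
clock: 32.8
eef_pos: [0.5228, 0.1098, 0.1817]
ee_rot: [[-0.994, -0.113, -0.001], [-0.113, 0.994, -0.0], [0.001, -0.0, -1.0]]
contact_force: [0.0, -0.6, 0.1]
opening: 0.0825
grasp_force: 0.0
clock: 33.55
eef_pos: [0.5339, 0.2942, 0.1822]
ee_rot: [[-0.994, -0.11, -0.0], [-0.11, 0.994, -0.0], [0.001, -0.0, -1.0]]
contact_force: [-0.1, 0.2, 0.6]
opening: 0.0827
grasp_force: 0.0
```

```bash
python3 -m creep '[[[0,0.006,-0.2],[0,0,0],0.95],[[0,0.006,-0.4],[0,0,0],0.95],[[0,0.006,-0.6],[0,0,0],0.95],[[0,0.006,-0.7],[0,0,0],0.95],[[0,0.006,-0.725],[0,0,0],0.95],[[0,0.006,-0.725],[0,0,0],0.95],[[0,0.006,-0.725],[0,0,0],0.95],[[0,0.006,-0.725],[0,0,0],0.95]]'
python3 -m creep '[[[0,0,0],[0,0,0],0.5],[[0,0,0],[0,0,0],0.5],[[0,0,0],[0,0,0],0.5],[[0,0,0],[0,0,0],0.5],[[0,0,0],[0,0,0],0.5],[[0,0,0],[0,0,0],0.5],[[0,0,0],[0,0,0],0.5],[[0,0,0],[0,0,0],0.5],[[0,0,0],[0,0,0],0.5],[[0,0,0],[0,0,0],0.5]]' 30
python3 -m creep '[[[0,0,0.03],[0,0,0],0.5],[[0,0,0.08],[0,0,0],0.5],[[0,0,0.16],[0,0,0],0.5],[[0,0,0.25],[0,0,0],0.5],[[0,0,0.34],[0,0,0],0.5],[[0,0,0.42],[0,0,0],0.5],[[0,0,0.5],[0,0,0],0.5],[[0,0,0.55],[0,0,0],0.5],[[0,0,0.55],[0,0,0],0.5]]'
```

```text
clock: 34.22
eef_pos: [0.5352, 0.2982, 0.0396]
ee_rot: [[-0.994, -0.112, 0.004], [-0.112, 0.994, 0.003], [-0.004, 0.002, -1.0]]
contact_force: [0.1, -0.5, -1.0]
opening: 0.0826
grasp_force: 0.0
clock: 35.05
eef_pos: [0.5339, 0.298, 0.0378]
ee_rot: [[-0.994, -0.113, 0.001], [-0.113, 0.994, 0.001], [-0.001, 0.001, -1.0]]
contact_force: [-2.7, 1.3, 5.1]
opening: 0.0617
grasp_force: 30.0
clock: 35.8
eef_pos: [0.5348, 0.2983, 0.1499]
ee_rot: [[-0.994, -0.113, 0.004], [-0.113, 0.994, 0.003], [-0.004, 0.002, -1.0]]
contact_force: [0.3, -0.0, -1.4]
opening: 0.0615
grasp_force: 30.0
```

```bash
python3 -m creep '[[[0.01,-0.04,0],[0,0,0],0.5],[[0.02,-0.12,0],[0,0,0],0.5],[[0.04,-0.24,0],[0,0,0],0.5],[[0.06,-0.36,0],[0,0,0],0.5],[[0.08,-0.48,0],[0,0,0],0.5],[[0.1,-0.6,0],[0,0,0],0.5],[[0.12,-0.72,0],[0,0,0],0.5],[[0.13,-0.84,0],[0,0,0],0.5],[[0.14,-0.96,0],[0,0,0],0.5],[[0.14,-1,0],[0,0,0],0.5]]'
python3 -m creep '[[[0.02,-0.12,0],[0,0,0],0.5],[[0.04,-0.24,0],[0,0,0],0.5],[[0.06,-0.36,0],[0,0,0],0.5],[[0.09,-0.48,0],[0,0,0],0.5],[[0.12,-0.58,0],[0,0,0],0.5],[[0.135,-0.65,0],[0,0,0],0.5],[[0.135,-0.69,0],[0,0,0],0.5],[[0.135,-0.69,0],[0,0,0],0.5],[[0.135,-0.69,0],[0,0,0],0.5],[[0.135,-0.69,0],[0,0,0],0.5],[[0.135,-0.69,0],[0,0,0],0.5]]'
```

```text
clock: 36.63
eef_pos: [0.5603, 0.0933, 0.1456]
ee_rot: [[-0.994, -0.109, -0.004], [-0.109, 0.994, -0.002], [0.004, -0.001, -1.0]]
contact_force: [0.1, -0.6, -2.3]
opening: 0.0615
grasp_force: 30.0
clock: 37.55
eef_pos: [0.5885, -0.0396, 0.1471]
ee_rot: [[-0.994, -0.114, -0.0], [-0.114, 0.994, 0.0], [0.0, 0.0, -1.0]]
contact_force: [0.1, 0.1, -0.7]
opening: 0.0611
grasp_force: 30.0
```

```bash
python3 -m creep '[[[0,-0.003,-0.05],[0,0,0],0.5],[[0,-0.003,-0.12],[0,0,0],0.5],[[0,-0.003,-0.2],[0,0,0],0.5],[[0,-0.003,-0.28],[0,0,0],0.5],[[0,-0.003,-0.35],[0,0,0],0.5],[[0,-0.003,-0.41],[0,0,0],0.5],[[0,-0.003,-0.45],[0,0,0],0.5],[[0,-0.003,-0.48],[0,0,0],0.5],[[0,-0.003,-0.497],[0,0,0],0.5],[[0,-0.003,-0.497],[0,0,0],0.5],[[0,-0.003,-0.497],[0,0,0],0.5],[[0,-0.003,-0.497],[0,0,0],0.5]]'
```

```text
clock: 38.55
eef_pos: [0.5891, -0.0409, 0.0481]
ee_rot: [[-0.994, -0.113, 0.001], [-0.113, 0.994, 0.0], [-0.001, 0.0, -1.0]]
contact_force: [0.3, -0.2, -0.9]
opening: 0.0617
grasp_force: 30.0
```

```bash
python3 -m creep '[[[0,0,-0.002],[0,0,0],0.5],[[0,0,-0.004],[0,0,0],0.5],[[0,0,-0.004],[0,0,0],0.5],[[0,0,-0.004],[0,0,0],0.9],[[0,0,-0.004],[0,0,0],0.9],[[0,0,-0.004],[0,0,0],0.9],[[0,0,-0.004],[0,0,0],0.9],[[0,0,-0.004],[0,0,0],0.9],[[0,0,-0.004],[0,0,0],0.9],[[0,0,-0.004],[0,0,0],0.9]]'
python3 -m creep '[[[0,0,0.1],[0,0,0],0.9],[[0,0,0.2],[0,0,0],0.9],[[0,0,0.7],[0,0,0],0.9],[[0,0,0.7],[0,0,0],0.9],[[0,0,0.7],[0,0,0],0.9],[[0,0,0.7],[0,0,0],0.9],[[0,0,0.7],[0,0,0],0.9]]'
python3 -m creep '[[[-0.4,1,0],[0,0,0],0.85],[[-0.4,1,0],[0,0,0],0.85],[[-0.4,1,0],[0,0,0],0.85],[[-0.4,1,0],[0,0,0],0.85],[[-0.4,1,0],[0,0,0],0.85],[[-0.4,1,0],[0,0,0],0.85],[[-0.4,1,0],[0,0,0],0.85]]'
python3 -m creep '[[[-0.367,0.8,0],[0,0,0],0.85],[[-0.367,0.8,0],[0,0,0],0.85],[[-0.367,0.8,0],[0,0,0],0.85],[[-0.367,0.8,0],[0,0,0],0.85],[[-0.367,0.8,0],[0,0,0],0.85],[[-0.367,0.8,0],[0,0,0],0.85],[[-0.367,0.8,0],[0,0,0],0.85],[[-0.367,0.8,0],[0,0,0],0.85],[[-0.367,0.8,0],[0,0,0],0.85]]'
```

```text
clock: 39.38
eef_pos: [0.5887, -0.041, 0.0468]
ee_rot: [[-0.994, -0.112, -0.0], [-0.112, 0.994, -0.0], [0.0, -0.0, -1.0]]
contact_force: [-0.4, -0.5, -0.3]
opening: 0.0778
grasp_force: 0.0
clock: 39.97
eef_pos: [0.589, -0.0408, 0.1881]
ee_rot: [[-0.994, -0.112, 0.003], [-0.112, 0.994, 0.001], [-0.003, 0.001, -1.0]]
contact_force: [0.5, 0.2, -0.9]
opening: 0.0785
grasp_force: 0.0
clock: 40.55
eef_pos: [0.5069, 0.1609, 0.1852]
ee_rot: [[-0.993, -0.117, -0.003], [-0.117, 0.993, -0.002], [0.003, -0.001, -1.0]]
contact_force: [-0.5, 0.3, 0.6]
opening: 0.074
grasp_force: 0.0
clock: 41.3
eef_pos: [0.4359, 0.3173, 0.1865]
ee_rot: [[-0.994, -0.11, -0.001], [-0.11, 0.994, -0.001], [0.001, -0.001, -1.0]]
contact_force: [-0.2, -0.2, -0.1]
opening: 0.0739
grasp_force: 0.0
```

```bash
python3 -m creep '[[[0,0.003,-0.3],[0,0,0],0.85],[[0,0.003,-0.5],[0,0,0],0.85],[[0,0.003,-0.65],[0,0,0],0.85],[[0,0.003,-0.73],[0,0,0],0.85],[[0,0.003,-0.752],[0,0,0],0.85],[[0,0.003,-0.752],[0,0,0],0.85],[[0,0.003,-0.752],[0,0,0],0.85],[[0,0.003,-0.752],[0,0,0],0.85]]'
python3 -m creep '[[[0,0,0],[0,0,0],0.4],[[0,0,0],[0,0,0],0.4],[[0,0,0],[0,0,0],0.4],[[0,0,0],[0,0,0],0.4],[[0,0,0],[0,0,0],0.4],[[0,0,0],[0,0,0],0.4],[[0,0,0],[0,0,0],0.4],[[0,0,0],[0,0,0],0.4],[[0,0,0],[0,0,0],0.4],[[0,0,0],[0,0,0],0.4],[[0,0,0],[0,0,0],0.4]]' 30
python3 -m creep '[[[0,0,0.03],[0,0,0],0.4],[[0,0,0.08],[0,0,0],0.4],[[0,0,0.16],[0,0,0],0.4],[[0,0,0.25],[0,0,0],0.4],[[0,0,0.34],[0,0,0],0.4],[[0,0,0.42],[0,0,0],0.4],[[0,0,0.5],[0,0,0],0.4],[[0,0,0.55],[0,0,0],0.4],[[0,0,0.55],[0,0,0],0.4],[[0,0,0.55],[0,0,0],0.4]]'
```

```text
clock: 41.97
eef_pos: [0.4367, 0.3206, 0.0387]
ee_rot: [[-0.994, -0.112, 0.003], [-0.112, 0.994, 0.003], [-0.003, 0.003, -1.0]]
contact_force: [0.2, -0.5, 0.1]
opening: 0.0741
grasp_force: 0.0
clock: 42.88
eef_pos: [0.4354, 0.3198, 0.037]
ee_rot: [[-0.994, -0.113, 0.0], [-0.113, 0.994, 0.0], [-0.0, 0.0, -1.0]]
contact_force: [-2.2, -0.1, 5.3]
opening: 0.0493
grasp_force: 30.0
clock: 43.72
eef_pos: [0.4352, 0.3196, 0.1467]
ee_rot: [[-0.994, -0.112, 0.0], [-0.112, 0.994, 0.001], [-0.0, 0.001, -1.0]]
contact_force: [-0.8, -0.2, -1.2]
opening: 0.0496
grasp_force: 30.0
```

Target is (.5752,.0798), which means a shift of (.140,-.2398).

```bash
python3 -m creep '[[[0.02,-0.04,0],[0,0,0],0.4],[[0.07,-0.12,0],[0,0,0],0.4],[[0.14,-0.24,0],[0,0,0],0.4],[[0.22,-0.36,0],[0,0,0],0.4],[[0.29,-0.48,0],[0,0,0],0.4],[[0.36,-0.6,0],[0,0,0],0.4],[[0.43,-0.72,0],[0,0,0],0.4],[[0.5,-0.84,0],[0,0,0],0.4],[[0.57,-0.94,0],[0,0,0],0.4],[[0.6,-1,0],[0,0,0],0.4]]'
python3 -m creep '[[[0.04,-0.07,0],[0,0,0],0.4],[[0.08,-0.14,0],[0,0,0],0.4],[[0.1,-0.19,0],[0,0,0],0.4],[[0.1,-0.2,0],[0,0,0],0.4],[[0.1,-0.2,0],[0,0,0],0.4],[[0.1,-0.2,0],[0,0,0],0.4],[[0.1,-0.2,0],[0,0,0],0.4],[[0.1,-0.2,0],[0,0,0],0.4]]'
```

```text
clock: 44.55
eef_pos: [0.5558, 0.1167, 0.1449]
ee_rot: [[-0.994, -0.11, -0.002], [-0.11, 0.994, -0.002], [0.003, -0.001, -1.0]]
contact_force: [0.7, -0.0, -0.9]
opening: 0.0495
grasp_force: 30.0
clock: 45.22
eef_pos: [0.575, 0.0803, 0.1466]
ee_rot: [[-0.994, -0.114, -0.0], [-0.114, 0.994, 0.0], [-0.0, 0.0, -1.0]]
contact_force: [-0.3, 0.2, -1.5]
opening: 0.0493
grasp_force: 30.0
```

```bash
python3 -m creep '[[[0,-0.002,-0.05],[0,0,0],0.4],[[0,-0.002,-0.12],[0,0,0],0.4],[[0,-0.002,-0.2],[0,0,0],0.4],[[0,-0.002,-0.28],[0,0,0],0.4],[[0,-0.002,-0.35],[0,0,0],0.4],[[0,-0.002,-0.41],[0,0,0],0.4],[[0,-0.002,-0.45],[0,0,0],0.4],[[0,-0.002,-0.48],[0,0,0],0.4],[[0,-0.002,-0.494],[0,0,0],0.4],[[0,-0.002,-0.494],[0,0,0],0.4],[[0,-0.002,-0.494],[0,0,0],0.4],[[0,-0.002,-0.499],[0,0,0],0.4],[[0,-0.002,-0.499],[0,0,0],0.4]]'
python3 -m creep '[[[0,0,0],[0,0,0],0.8],[[0,0,0],[0,0,0],0.8],[[0,0,0],[0,0,0],0.8],[[0,0,0],[0,0,0],0.8],[[0,0,0],[0,0,0],0.8],[[0,0,0],[0,0,0],0.8],[[0,0,0],[0,0,0],0.8],[[0,0,0],[0,0,0],0.8]]'
python3 -m creep '[[[0,0,0.1],[0,0,0],0.8],[[0,0,0.2],[0,0,0],0.8],[[0,0,0.9],[0,0,0],0.8],[[0,0,0.9],[0,0,0],0.8],[[0,0,0.9],[0,0,0],0.8],[[0,0,0.9],[0,0,0],0.8],[[0,0,0.9],[0,0,0],0.8],[[0,0,0.9],[0,0,0],0.8]]'
python3 -m creep '[[[-0.2,0.9,0],[0,0,0],0.8],[[-0.2,0.9,0],[0,0,0],0.8],[[-0.2,0.9,0],[0,0,0],0.8],[[-0.2,0.9,0],[0,0,0],0.8],[[-0.2,0.9,0],[0,0,0],0.8],[[-0.2,0.9,0],[0,0,0],0.8],[[-0.2,0.9,0],[0,0,0],0.8],[[-0.2,0.9,0],[0,0,0],0.8]]'
python3 - <<'E'
from fit import *
t=arm.capture('top');w=cloud(t);z=w[...,2]
for c,h,n in(((.5885,-.0405),.075,'pickle'),((.575,.08),.06,'flux'),((.4625,-.29),.036,'block+ring')):
    m=(abs(w[...,0]-c[0])<.045)&(abs(w[...,1]-c[1])<.045)&(z>h);rect(w,m,n);print(np.percentile(z[m],[10,50,90]))
cv2.imwrite('pics/c4.png',cv2.resize(t['img'][170:300,220:445,::-1],None,fx=3.5,fy=3.5,interpolation=cv2.INTER_CUBIC))
E
```

```text
clock: 46.3
eef_pos: [0.5755, 0.0793, 0.047]
ee_rot: [[-0.994, -0.112, 0.001], [-0.112, 0.994, 0.0], [-0.001, 0.0, -1.0]]
contact_force: [0.3, -0.4, -1.7]
opening: 0.0495
grasp_force: 30.0
clock: 46.97
eef_pos: [0.5753, 0.0792, 0.0468]
ee_rot: [[-0.994, -0.112, 0.0], [-0.112, 0.994, -0.0], [-0.0, -0.0, -1.0]]
contact_force: [-0.5, -0.2, -0.3]
opening: 0.0698
grasp_force: 0.0
clock: 47.63
eef_pos: [0.5754, 0.0794, 0.2278]
ee_rot: [[-0.994, -0.112, 0.002], [-0.112, 0.994, 0.001], [-0.002, 0.001, -1.0]]
contact_force: [-0.4, 0.1, 0.3]
opening: 0.0694
grasp_force: 0.0
clock: 48.3
eef_pos: [0.5348, 0.2583, 0.2252]
ee_rot: [[-0.994, -0.112, -0.003], [-0.112, 0.994, -0.002], [0.003, -0.002, -1.0]]
contact_force: [0.0, -0.9, -1.1]
opening: 0.0696
grasp_force: 0.0
pickle 617 c [588.1 -42.1] size [58.6 58.8] ang 64.0
[0.08453451 0.08735714 0.08999151]
flux 382 c [575.9  78.2] size [45.9 48.3] ang 89.7
[0.06628928 0.06937861 0.07183065]
block+ring 448 c [ 462.4 -289.9] size [36.4 62.6] ang 62.6
[0.03759485 0.04056373 0.04417369]
```

View pics/c4.png

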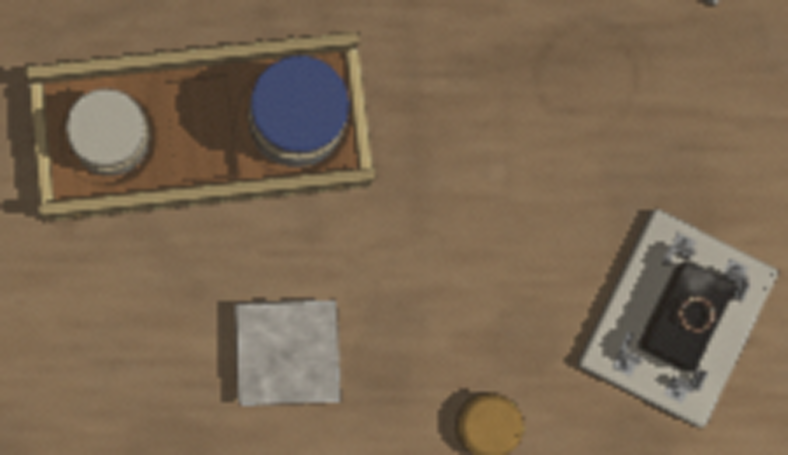

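Both jars are back in their own wells, white at crop (108,131) and blue at (300,105). The block lies in its clips with the ring near its middle, at (696,315). The jar heights match the start, so I'm handing in.

```bash
python3 -c "
from plant import arm
print(arm.close_job())"
```

```text
the job is handed in; nothing more can be done
None
```

I handed the job in at about 48 s on the robot's clock: the charcoal block lies flat in the cradle clips with the ring flat on it, about 3 mm off its middle, and both jars are upright in their own wells; no verdict came back.

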